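# Fish a dropped spacer ring out from under the wire guard

### The job

A steel spacer ring has dropped onto the tray under the fixed wire guard. Take the hooked rod by its grip, reach the hook in under the guard's front bar, draw the ring out along the tray with it into the V-shaped stop in front of the guard, and bed it there by holding a steady pull of about 8 N (at least 4, never over 15) with the hook for half a second; do not touch the ring with the gripper, and press no harder than that on tray or guard. Then set the rod back down on the bench as it stood (on its foot and hook), clear of the tray, leaving the ring in the stop and the other things where they are.

Things in the scene. Friction and masses are not known exactly. Their poses are not given: they have to be found in the camera images.
- guard_tray: Fixed grey sheet tray with a wire guard. Origin on the bench below the middle of the guard's front; x points into the guard (away from the robot), y left, z up. Tray: x -90 to 105 mm, y +-95 mm, floor 4 mm above the bench, rims 10 mm high at sides and back only. Guard: steel bars over x 0 to 98 mm, y +-88 mm, 123 mm high.
- ring_centre (a point): Centre of the loose flat steel ring, half-way up: outside diameter 44, bore 26, thickness 6 mm, about 50 g. It lies on the tray under the guard, 36 to 55 mm behind the guard's front. Bedded in the V stop its centre is 34 mm behind the V's apex (so at x = -20 to -38, y = 0 in the guard_tray frame).
- hook_rod: Loose hooked rod, 200 g, standing on its foot plate and hook. Origin: middle of the grip, at the level of the foot and hook ends; x along the rod to the hook, z up. Grip: black box x +-45, 22 wide (y), z 16 to 52 mm. Foot plate at its back: x -53 to -45, y +-22, z 0 to 52 mm. An 8 mm steel rod leaves the grip at z = 34, runs to x = 138 mm and bends straight down: the hook, an 8 mm pin, round end at z = 0.
- rod_grip (a point): Middle of the rod's grip, 34 mm above its foot (axes as hook_rod): the place to grasp, across its 22 mm width.
- rod_tip (a point): Lowest point of the hook's round end: x = 138, y = 0, z = 0 mm in the hook_rod frame.
- flux_tub: Bystander: round tub, 47 mm across, 29 mm high, origin at the underside's centre.
- screw_dish: Bystander: round steel dish, 85 mm across, 18 mm high, origin at the underside's centre.
- front_bar (a point): Middle of the guard's lower front bar (6 mm thick, 68 mm above the bench, x = 0 in the guard_tray frame). Below it the front is open, 61 mm high. In front is the V stop, fixed but clamped in slots: its apex lies somewhere at x = -54 to -72, y = 0 (not measured: feel it). Two rails 6 thick, tops 12 mm above the bench, open to the guard, inner faces 40 degrees from x, 84 mm wide at the mouth.

How it is judged:
By the outcome, as a careful person would: the job done as asked, in the order asked, and still so for the second after the job is handed in, with the robot touching nothing.
It also fails if it takes over 72 s, if anything falls off the work surface, if the arm or the gripper's body presses on something with over 40 N, if the wrist force passes 120 N, or if a joint passes its speed limit or range.

### The arm

A 6-joint arm with a two-finger parallel gripper is mounted at the origin on a cart in front of the work surface, level with it; the furniture and walls round the work are solid. World frame = base frame: x ahead of the robot, y to its left, z up, the work surface at z = 0. Lengths are in m, angles in rad, forces in N, time in s.
With the tool pointing down it reaches from about 0.275 to 0.975 m from the base axis. Payload 8.4 kg.
Tool frame: the origin (TCP) lies midway between the tips of the shut fingers; the grasp point (between the pads) lies 19 mm behind it; z points along the fingers, y is the direction in which the jaws open and shut (so a half turn about z gives the same grasp; the last joint's range is limited). The gripper opens to 92 mm and grips with 3 to 60 N. Pads are 20 mm wide; open, the fingers measure 128 mm over their backs; the gripper's body (75 mm by 189 mm) begins 69 mm behind the grasp point.
Start: joints at [-1.298, 0.353, 1.633, -0, 1.155, -0.002], TCP at [0.17, -0.602, 0.215] pointing down, gripper open.
Joint ranges: [-2.63, 2.63], [-0.92, 2.1], [0.06, 2.66], [-1.3, 4.44], [0, 2.69], [-3.02, 3.02]. Speed limits (rad/s): [2.22, 2.22, 2.79, 3.14, 3.14, 3.14].

### API

Orientations are given as a unit quaternion [x, y, z, w].
In Python, from plant import robot gives the robot as it stands.
- The arm moves only by the tool step_arm, never from a script. Its argument "motion" is a list that holds one entry, the list of rows, each a list of 7 numbers: the shift along the tool's x, y, z in cm, then the turn, a rotation vector about the tool's x, y, z in degrees, then the closure in counts, from 0 (fully open) to 255 (shut). A call has 1 to 20 rows; each row is the pose to reach, as a shift and turn from the pose commanded when the call began, along the tool's axes at that moment; what a row does not reach only later rows make up. A row lasts 1/10 s, in which the tool goes at most 50 mm and 8.59 degrees, less where a joint would pass 70% of its speed; a pose out of reach is approached as far as the arm can. A call with a gripper value outside its range is refused whole. The fingers move at their own pace and stop on an object; the grip force is fixed at half the most. Time passes only in rows, so rows that repeat a pose let the fingers close. It gives the time, the measured TCP pose, the force and the opening at its end, in the units of the state.
- robot.observe(): the state, without advancing time (a new reading comes with each control period).
- robot.snapshot(name): name is "scene" or "top" or "wrist"; returns (picture, depth): 480x640x3 uint8, red, green, blue; 480x640 float32, m along the optical axis (not along the pixel's ray), 0 where there is no reading.
- robot.calibration(name): a dict with "vertical_fov" (degrees; the focal length in pixels is half the picture's height over the tangent of half this angle, whatever the lens; pixels are square), "cx", "cy" (the principal point, pixels), "R" (3x3) and "t" (3): a world point X has camera coordinates R X + t; the wrist camera has in their place "hand_eye" (4x4, takes a point from camera to tool coordinates, whose origin is the TCP and whose axes are the flange's). Camera axes: x right, y down, z forward; pixel columns grow to the right and rows downward; lengths in m; the calibration is good to about 2 mm. A picture is of the moment at which its call begins: read the wrist's pose just before it. calibration takes no time and is no camera call.
- robot.close_job(): hands the job in, once; it reports no verdict.
The state is a dict: "clock": time; "qpos": joint angles; "qvel": joint speeds; "joint_torque": joint torques, N m; "tool_pos": TCP position; "tool_rot": TCP orientation; "ft_force": force on the tool from outside, world axes, zero at the start; "ft_torque": the same for the moment, N m; "width": finger opening in m.
Only numpy, scipy, OpenCV 4.12 (cv2) and the standard library are available. Lean on these libraries where they do the work, as an engineer would, in place of code of your own. Each camera call takes 0.05 s, during which the arm holds its last target. There are 200 camera calls.

## Working session

There is one attempt and no reset: what is moved stays moved. The work goes in short steps, Python scripts to look and compute and a tool call to move; the robot and the scene stay as the last step left them, time stands still between calls to the robot, and variables do not carry over. Pictures are saved under pics/ and viewed, about 8 in all and at most 12, crops included, and the job is handed in when it is done.

Besides the shell and the picture viewer there is one more tool, called after "Call:" as name(argument=value, ...), one argument or row to a line, values as JSON. step_arm: Moves the arm, as the interface text tells. Its arguments: {"type":"object","properties":{"motion":{"type":"array"}},"required":["motion"]}

```bash
mkdir -p pics; ls
cat > h.py <<'E'
import numpy as np, cv2, json
from plant import robot
def snap(n,f):
    o=robot.observe(); p,d=robot.snapshot(n); cv2.imwrite(f'pics/{f}.png',p[:,:,::-1]); np.savez(f'pics/{f}.npz',d=d,p=p,tp=o['tool_pos'],tr=o['tool_rot']); return p,d
E
python3 - <<'E'
from h import *
for n in ("scene","top"):
    snap(n,n+"0"); c=robot.calibration(n); print(n,c)
print(robot.calibration("wrist")); o=robot.observe(); print(o)
E
```

```text
pics
scene {'vertical_fov': 52.1280838722668, 'cx': 319.8237012192776, 'cy': 237.39191785889818, 'R': array([[-0.82664524, -0.5626933 , -0.00582235],
       [-0.31421176,  0.4701384 , -0.82476715],
       [ 0.46682826, -0.67996039, -0.56544252]]), 't': array([0.37731496, 0.22192726, 1.00706558])}
top {'vertical_fov': 57.71330047472593, 'cx': 318.81468878436476, 'cy': 235.93253202529448, 'R': array([[ 0.00705403, -0.99990119, -0.01215967],
       [-0.99820427, -0.00631766, -0.05956776],
       [ 0.05948505,  0.01255803, -0.9981502 ]]), 't': array([-0.0145108 ,  0.45473021,  0.96826931])}
{'vertical_fov': 65.48979643269534, 'cx': 325.3370144435119, 'cy': 242.31079403165214, 'hand_eye': array([[ 1.20704641e-04, -9.71551186e-01, -2.36829641e-01,
         6.65918972e-02],
       [ 9.99999439e-01, -1.31890481e-04,  1.05072543e-03,
        -5.23787264e-04],
       [-1.05206912e-03, -2.36829635e-01,  9.71550625e-01,
        -1.68978633e-01],
       [ 0.00000000e+00,  0.00000000e+00,  0.00000000e+00,
         1.00000000e+00]])}
{'clock': 0.1, 'qpos': array([-1.29837961e+00,  3.53591119e-01,  1.63403553e+00, -2.24092014e-05,
        1.15516165e+00, -2.38573366e-03]), 'qvel': array([ 2.38901444e-05, -1.19162267e-03, -1.56769542e-03,  1.80182153e-04,
       -1.36845376e-03,  1.11618426e-03]), 'joint_torque': array([-8.00033340e-04, -5.94906449e+01, -3.34930372e+01,  6.98574213e-02,
        1.83805637e-02, -3.00718000e-05]), 'tool_pos': array([ 0.16948632, -0.60114374,  0.21394148]), 'tool_rot': array([ 9.90574496e-01,  1.36973761e-01, -9.06252116e-05, -5.91004241e-04]), 'ft_force': array([-0.93633043, -0.66466941,  0.09536711]), 'ft_torque': array([0.01444651, 0.06812842, 0.0053844 ]), 'width': 0.0919658501382746}
```

View pics/top0.png

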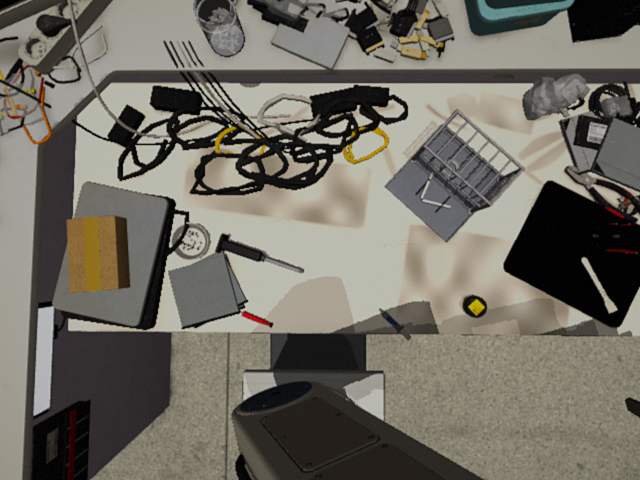

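View pics/scene0.png

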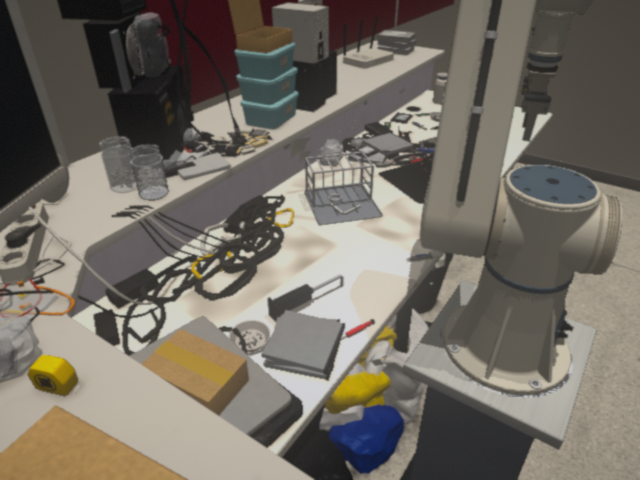

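Run:
```python
from h import *
p=cv2.imread('pics/top0.png')
cv2.imwrite('pics/c1.png',cv2.resize(p[100:248,380:530],None,fx=4,fy=4,interpolation=cv2.INTER_CUBIC))
cv2.imwrite('pics/c2.png',cv2.resize(p[220:290,175:315],None,fx=5,fy=5,interpolation=cv2.INTER_CUBIC))
```

```text
(no output)
```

View pics/c1.png

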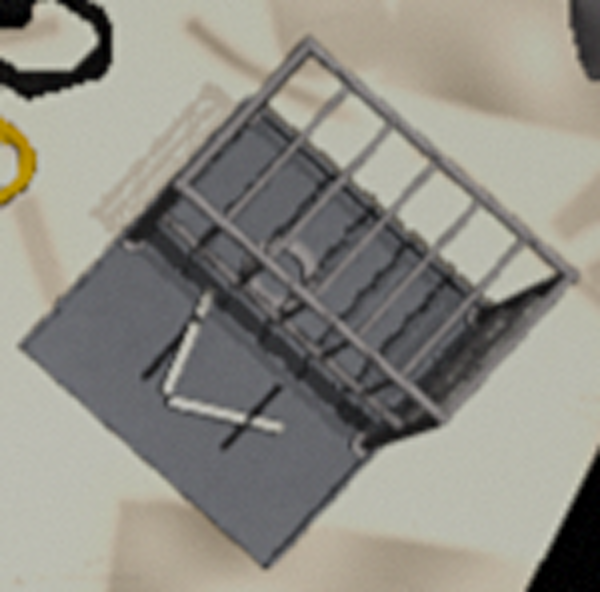

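View pics/c2.png

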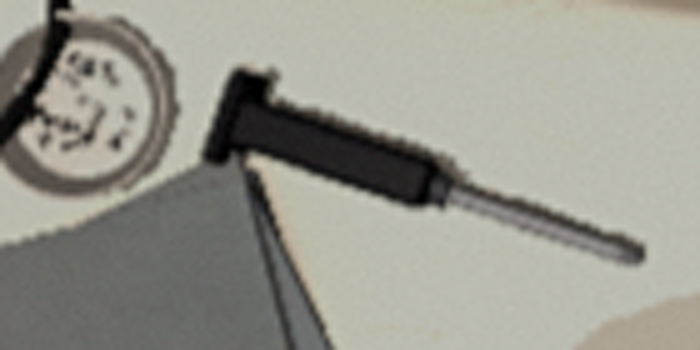

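```bash
cat >> h.py <<'E'
def ray(n,uv,z,f=None):
    c=robot.calibration(n); F=240/np.tan(np.radians(c['vertical_fov']/2))
    v=np.array([(uv[0]-c['cx'])/F,(uv[1]-c['cy'])/F,1])
    if n=='wrist':
        from scipy.spatial.transform import Rotation as Ro
        a=np.load(f'pics/{f}.npz'); H=c['hand_eye']; R=Ro.from_quat(a['tr']).as_matrix()
        o=a['tp']+R@H[:3,3]; d=R@H[:3,:3]@v
    else:
        o=-c['R'].T@c['t']; d=c['R'].T@v
    return o+d*(z-o[2])/d[2]
E
python3 - <<'E'
from h import *
T=lambda u,v,z:ray('top',(380+u/4-.4,100+v/4-.4),z)
P={}
for k,a in dict(FL=(22,345,.004),FR=(267,567,.004),apex=(166,405,.012),r1=(207,298,.012),r2=(280,428,.012),ring=(283,275,.01),barL=(180,185,.123),barR=(440,418,.123),bkL=(310,40,.123),bkR=(573,275,.123)).items():
    P[k]=T(*a); print(k,P[k].round(4))
d=P['FR']-P['FL']; yaw=np.arctan2(d[0],-d[1]); print('tray w',np.hypot(*d[:2]),'yaw',np.degrees(yaw))
d=P['barR']-P['barL']; print('bar',np.hypot(*d[:2]),np.degrees(np.arctan2(d[0],-d[1])))
print('barmid',(P['barL']+P['barR'])/2)
yaw=-np.arctan2(-d[0],-d[1]);
Q=lambda u,v,z:ray('top',(175+u/5-.4,220+v/5-.4),z)
for k,a in dict(footA=(245,72,.052),footB=(215,158,.052),gfL=(437,158,.052),gfR=(415,204,.052),tip=(640,253,.036),joint=(435,187,.036),foot_mid=(229,117,.052)).items(): print(k,Q(*a).round(4))
E
```

```text
FL [ 0.5711 -0.1622  0.004 ]
FR [ 0.4449 -0.3005  0.004 ]
apex [ 0.5359 -0.2423  0.012 ]
r1 [ 0.5971 -0.2659  0.012 ]
r2 [ 0.5231 -0.3063  0.012 ]
ring [ 0.6109 -0.3096  0.01  ]
barL [ 0.632  -0.2254  0.123 ]
barR [ 0.5143 -0.3542  0.123 ]
bkL [ 0.7069 -0.2917  0.123 ]
bkR [ 0.5869 -0.4219  0.123 ]
tray w 0.18721102163747674 yaw -42.3780604203842
bar 0.174541161927504 -42.42798899836391
barmid [ 0.57314918 -0.2897891   0.123     ]
footA [0.4554 0.1949 0.052 ]
footB [0.418  0.2072 0.052 ]
gfL [0.4186 0.1108 0.052 ]
gfR [0.3987 0.12   0.052 ]
tip [0.378  0.0233 0.036 ]
joint [0.4063 0.1138 0.036 ]
foot_mid [0.4358 0.2014 0.052 ]
```

```bash
cat >> h.py <<'E'
from scipy.spatial.transform import Rotation as Ro
def go(pos,yaw):
    """shift (cm) and turn (deg) from the present pose to TCP pos, pointing down, tool x at yaw deg"""
    o=robot.observe(); R=Ro.from_quat(o['tool_rot'])
    y=np.radians(yaw); D=Ro.from_matrix(np.array([[np.cos(y),np.sin(y),0],[np.sin(y),-np.cos(y),0],[0,0,-1]]).T.T)
    s=R.inv().apply(np.array(pos)-o['tool_pos'])*100; r=np.degrees((R.inv()*D).as_rotvec())
    print('row',s.round(3),r.round(2),'F',o['ft_force'].round(2),'t',o['clock'])
E
python3 -c "
from h import *
go([.4215,.157,.2],72)"
```

```text
row [ 44.829 -66.129   1.472] [-6.000e-02 -3.000e-02 -5.625e+01] F [-0.94 -0.66  0.1 ] t 0.1
```

Call:
step_arm(
  motion=[
    [[44.8,-66.1,1.5,0,0,-56.25,120],[44.8,-66.1,1.5,0,0,-56.25,120],[44.8,-66.1,1.5,0,0,-56.25,120],[44.8,-66.1,1.5,0,0,-56.25,120],[44.8,-66.1,1.5,0,0,-56.25,120],[44.8,-66.1,1.5,0,0,-56.25,120],[44.8,-66.1,1.5,0,0,-56.25,120],[44.8,-66.1,1.5,0,0,-56.25,120],[44.8,-66.1,1.5,0,0,-56.25,120],[44.8,-66.1,1.5,0,0,-56.25,120],[44.8,-66.1,1.5,0,0,-56.25,120],[44.8,-66.1,1.5,0,0,-56.25,120],[44.8,-66.1,1.5,0,0,-56.25,120],[44.8,-66.1,1.5,0,0,-56.25,120],[44.8,-66.1,1.5,0,0,-56.25,120],[44.8,-66.1,1.5,0,0,-56.25,120],[44.8,-66.1,1.5,0,0,-56.25,120],[44.8,-66.1,1.5,0,0,-56.25,120],[44.8,-66.1,1.5,0,0,-56.25,120],[44.8,-66.1,1.5,0,0,-56.25,120]],
  ],
)

```text
clock: 2.1
tool_pos: [0.421, 0.155, 0.1995]
tool_rot: [0.81, 0.587, -0.0, 0.0]
ft_force: [-0.7, -0.0, -0.2]
width: 0.0487
```

```bash
python3 -c "
from h import *
p,d=snap('wrist','w1')
snap('top','top1')
go([.4215,.157,.2],72); print(robot.observe())"
```

```text
row [ 0.185 -0.039 -0.027] [ 0.01 -0.   -0.11] F [ 0.38 -0.28  0.31] t 2.2
{'clock': 2.2, 'qpos': array([ 3.49503712e-01,  9.19077729e-02,  2.00942715e+00, -6.52393132e-05,
        1.04011618e+00,  6.65613777e-01]), 'qvel': array([ 0.00418935,  0.00146464, -0.00256441,  0.00115525, -0.00039765,
        0.00251024]), 'joint_torque': array([ 1.95067185e-01, -3.77408659e+01, -3.09585786e+01,  6.53504371e-02,
       -2.97284278e-02, -7.10873923e-03]), 'tool_pos': array([0.42129181, 0.15512161, 0.19973124]), 'tool_rot': array([8.09580243e-01, 5.87009220e-01, 6.03472769e-05, 4.64684323e-05]), 'ft_force': array([ 0.38267969, -0.28477243,  0.30925891]), 'ft_torque': array([-0.07594095, -0.0657133 ,  0.0291952 ]), 'width': 0.04883902529045101}
```

View pics/w1.png

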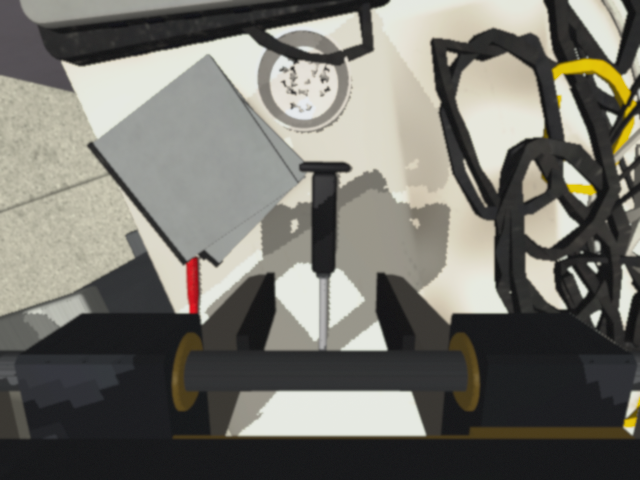

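Run:
```python
from h import *
d=np.load('pics/w1.npz')['d']
for k,u,v,z in [('footback',325,163,.052),('gback',325,171,.052),('gfront',323,272,.052),('gfl',313,270,.052),('gfr',334,270,.052),('rodend?',322,345,.036),('fL',301,166,.052),('fR',350,166,.052)]: print(k,ray('wrist',(u,v),z,'w1').round(4))
F=240/np.tan(np.radians(65.4898/2));
for u,v in [(290,180),(270,190),(230,200),(240,230),(300,110),(325,220),(360,300)]:
    z=d[v,u]; c=robot.calibration('wrist');a=np.load('pics/w1.npz')
    x=np.array([(u-c['cx'])/F*z,(v-c['cy'])/F*z,z,1]); X=Ro.from_quat(a['tr']).as_matrix()@(c['hand_eye']@x)[:3]+a['tp']; print(u,v,X.round(4))
```

```text
footback [0.4387 0.2092 0.052 ]
gback [0.4366 0.203  0.052 ]
gfront [0.4075 0.1195 0.052 ]
gfl [0.3996 0.124  0.052 ]
gfr [0.4173 0.1182 0.052 ]
rodend? [0.3813 0.0431 0.036 ]
fL [0.4189 0.2131 0.052 ]
fR [0.4577 0.2005 0.052 ]
290 180 [0.4049 0.2045 0.0386]
270 190 [0.3852 0.2017 0.0379]
230 200 [0.3484 0.2045 0.0378]
240 230 [0.3431 0.1746 0.0244]
300 110 [0.4311 0.2605 0.0045]
325 220 [0.4237 0.1635 0.0515]
360 300 [ 0.4292  0.0606 -0.0022]
```

```bash
python3 -c "
from h import *
go([.420,.1555,.017],71.3)"
```

```text
row [-5.0000e-03 -1.3700e-01  1.8273e+01] [ 0.01 -0.    0.59] F [ 0.38 -0.28  0.31] t 2.2
```

Call:
step_arm(
  motion=[
    [[0,-0.14,5,0,0,0.6,120],[0,-0.14,9,0,0,0.6,120],[0,-0.14,12,0,0,0.6,120],[0,-0.14,14,0,0,0.6,120],[0,-0.14,16,0,0,0.6,120],[0,-0.14,17.5,0,0,0.6,120],[0,-0.14,18.2,0,0,0.6,120],[0,-0.14,18.2,0,0,0.6,120],[0,-0.14,18.2,0,0,0.6,160],[0,-0.14,18.2,0,0,0.6,180],[0,-0.14,18.2,0,0,0.6,200],[0,-0.14,18.2,0,0,0.6,255],[0,-0.14,18.2,0,0,0.6,255],[0,-0.14,18.2,0,0,0.6,255],[0,-0.14,18.2,0,0,0.6,255],[0,-0.14,18.2,0,0,0.6,255]],
  ],
)

```text
clock: 3.8
tool_pos: [0.4205, 0.1568, 0.0181]
tool_rot: [0.812, 0.584, 0.0, 0.0]
ft_force: [-1.0, -1.3, 6.8]
width: 0.0217
```

```bash
python3 -c "
from h import *
go([.420,.1555,.017],71.3);print(robot.observe())"
```

```text
row [-0.137 -0.007  0.113] [ 0.04 -0.03  0.11] F [-1.02 -1.3   6.8 ] t 3.8
{'clock': 3.8, 'qpos': array([ 3.53599342e-01,  3.93604703e-01,  2.14856896e+00, -1.67865118e-04,
        5.98511395e-01,  6.78180954e-01]), 'qvel': array([-0.00050811,  0.00034258,  0.00055859, -0.00049983,  0.00062468,
       -0.00019249]), 'joint_torque': array([  0.316238  , -43.91388774, -17.28106856,   0.20165117,
        -0.38229704,   0.05828437]), 'tool_pos': array([0.42049641, 0.1567733 , 0.018132  ]), 'tool_rot': array([8.12028507e-01, 5.83617594e-01, 4.24817665e-04, 1.66439076e-04]), 'ft_force': array([-1.01617673, -1.30225999,  6.79670398]), 'ft_torque': array([-0.19147825,  0.08014598,  0.06722678]), 'width': 0.021679067279374527}
```

Call:
step_arm(
  motion=[
    [[0,0,-1,0,0,0,255],[0,0,-3,0,0,0,255],[0,0,-6,0,0,0,255],[0,0,-10,0,0,0,255],[0,0,-13,0,0,0,255],[0,0,-13,0,0,0,255],[0,0,-13,0,0,0,255]],
  ],
)

```text
clock: 4.5
tool_pos: [0.42, 0.1567, 0.1479]
tool_rot: [0.812, 0.584, 0.001, 0.0]
ft_force: [-0.3, 0.3, -3.2]
width: 0.0217
```

Run:
```python
from h import *
p=np.mean([np.load(f'pics/top{i}.npz')['p'].astype(float) for i in (0,1)],0)[:,:,::-1].astype(np.uint8)[142:202,410:480]
p=cv2.resize(p,None,fx=10,fy=10,interpolation=cv2.INTER_CUBIC); p=np.clip(p*1.4,0,255).astype(np.uint8)
cv2.imwrite('pics/c3.png',p)
O=np.array([.574,-.291]);x=np.array([.739,-.674]);y=np.array([.674,.739])
def tcp(tx,ty): return O+x*(tx-.1346)+y*ty
print(tcp(-.03,.0)); go([*tcp(-.03,0),.12],137.6); print(robot.observe()['tool_pos'],robot.observe()['ft_torque'])
```

```text
[ 0.4523606 -0.1800596]
row [-30.885  13.804   2.778] [ 7.00e-02 -1.00e-02 -6.62e+01] F [-0.27  0.32 -3.18] t 4.5
[0.42002868 0.1566769  0.14790405] [-0.08244062 -0.0314286   0.03934109]
```

View pics/c3.png

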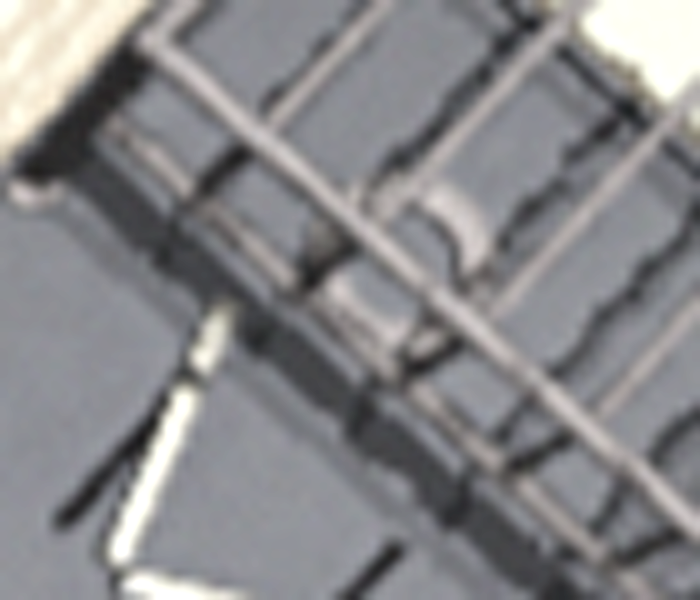

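Run:
```python
from h import *
go([.518,-.312,.21],71.2)
r=ray('top',(450.05,169.35),.01); O=np.array([.574,-.291]);d=r[:2]-O; print(r, d@[.739,-.674],d@[.674,.739])
```

```text
row [-41.288  24.243  -6.222] [ 0.05 -0.05  0.2 ] F [-0.27  0.32 -3.18] t 4.5
[ 0.60861795 -0.30885905  0.01      ] 0.03761966298690493 0.010134663487731519
```

Call:
step_arm(
  motion=[
    [[-41.3,24.2,-6.2,0,0,0,255],[-41.3,24.2,-6.2,0,0,0,255],[-41.3,24.2,-6.2,0,0,0,255],[-41.3,24.2,-6.2,0,0,0,255],[-41.3,24.2,-6.2,0,0,0,255],[-41.3,24.2,-6.2,0,0,0,255],[-41.3,24.2,-6.2,0,0,0,255],[-41.3,24.2,-6.2,0,0,0,255],[-41.3,24.2,-6.2,0,0,0,255],[-41.3,24.2,-6.2,0,0,0,255],[-41.3,24.2,-6.2,0,0,0,255],[-41.3,24.2,-6.2,0,0,0,255],[-41.3,24.2,-6.2,0,0,0,255]],
  ],
)

```text
clock: 5.8
tool_pos: [0.5166, -0.3105, 0.2078]
tool_rot: [0.812, 0.584, -0.001, -0.002]
ft_force: [0.5, -1.0, -1.5]
width: 0.0218
```

Run:
```python
from h import *
p,d=snap('wrist','w2'); print(robot.observe())
```

```text
{'clock': 5.85, 'qpos': array([-5.43440406e-01,  3.26345151e-01,  1.68660057e+00,  2.79972912e-04,
        1.13116979e+00, -2.19768675e-01]), 'qvel': array([ 0.00541482, -0.01202833, -0.0076574 , -0.00061177,  0.00143262,
       -0.00021513]), 'joint_torque': array([-6.47507440e-01, -5.76803291e+01, -3.38958728e+01,  2.30921799e-02,
        2.18558020e-02,  5.25098862e-03]), 'tool_pos': array([ 0.51690913, -0.31041418,  0.2083421 ]), 'tool_rot': array([ 8.11837706e-01,  5.83881779e-01, -3.79209720e-04, -1.20972467e-03]), 'ft_force': array([-0.79491673, -0.91662537, -1.56961554]), 'ft_torque': array([-0.02256192, -0.05578215, -0.02264805]), 'width': 0.02191170742542573}
```

View pics/w2.png

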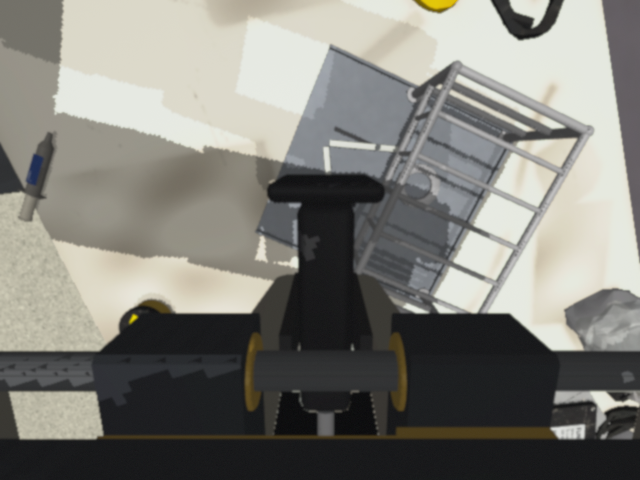

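Run:
```python
from h import *
W=lambda u,v,z:ray('wrist',(u,v),z,'w2')
P={k:W(*a) for k,a in dict(FL=(331,45,.004),FR=(259,230,.004),apex=(328,144,.012),r1=(390,150,.012),r2=(330,172,.012),ringR=(440,185,.01),tTL=(457,64,.123),tBL=(590,130,.123)).items()}
O=np.array([.574,-.291])
for k,p in P.items(): d=p[:2]-O; print(k,p.round(4),'tray',(d@[.739,-.674]).round(4),(d@[.674,.739]).round(4))
d=P['FL']-P['FR'];print(np.hypot(*d[:2]),np.degrees(np.arctan2(d[1],d[0]))-90)
```

```text
FL [ 0.5724 -0.1596  0.004 ] tray -0.0897 0.0961
FR [ 0.4486 -0.2995  0.004 ] tray -0.087 -0.0908
apex [ 0.5421 -0.2415  0.012 ] tray -0.0569 0.0151
r1 [ 0.5961 -0.2655  0.012 ] tray -0.0008 0.0338
r2 [ 0.5357 -0.2669  0.012 ] tray -0.0446 -0.008
ringR [ 0.6334 -0.3129  0.01  ] tray 0.0587 0.0238
tTL [ 0.633  -0.2231  0.123 ] tray -0.0022 0.0899
tBL [ 0.7055 -0.2893  0.123 ] tray 0.0961 0.0899
0.18690148026371642 -41.517868066265386
```

Run:
```python
from h import *
go([.4527,-.1794,.208],138)
```

```text
row [ 10.378 -10.256   0.067] [ -0.1   -0.12 -66.55] F [-0.79 -0.92 -1.57] t 5.85
```

Call:
step_arm(
  motion=[
    [[10.4,-10.3,0,-0.1,-0.1,-66.5,255],[10.4,-10.3,0,-0.1,-0.1,-66.5,255],[10.4,-10.3,0,-0.1,-0.1,-66.5,255],[10.4,-10.3,0,-0.1,-0.1,-66.5,255],[10.4,-10.3,0,-0.1,-0.1,-66.5,255],[10.4,-10.3,0,-0.1,-0.1,-66.5,255],[10.4,-10.3,0,-0.1,-0.1,-66.5,255],[10.4,-10.3,0,-0.1,-0.1,-66.5,255],[10.4,-10.3,0,-0.1,-0.1,-66.5,255],[10.4,-10.3,4,-0.1,-0.1,-66.5,255],[10.4,-10.3,8,-0.1,-0.1,-66.5,255],[10.4,-10.3,10.8,-0.1,-0.1,-66.5,255],[10.4,-10.3,10.8,-0.1,-0.1,-66.5,255],[10.4,-10.3,10.8,-0.1,-0.1,-66.5,255],[10.4,-10.3,10.8,-0.1,-0.1,-66.5,255]],
  ],
)

```text
clock: 7.35
tool_pos: [0.4544, -0.1808, 0.1032]
tool_rot: [0.36, 0.933, -0.0, 0.002]
ft_force: [0.7, -0.1, -2.5]
width: 0.0217
```

Run:
```python
from h import *
p,d=snap('top','top2'); snap('scene','sc2')
q=cv2.imread('pics/top2.png'); 
a=cv2.resize(q[140:240,360:490],None,fx=6,fy=6,interpolation=cv2.INTER_CUBIC)
cv2.imwrite('pics/c4.png',a); go([.4527,-.1794,.1],138); print(robot.observe()['tool_pos'])
```

```text
row [ 0.231 -0.002  0.321] [ 0.08  0.29 -0.13] F [ 0.77  0.36 -2.08] t 7.45
[ 0.45441133 -0.18092969  0.10322404]
```

View pics/c4.png

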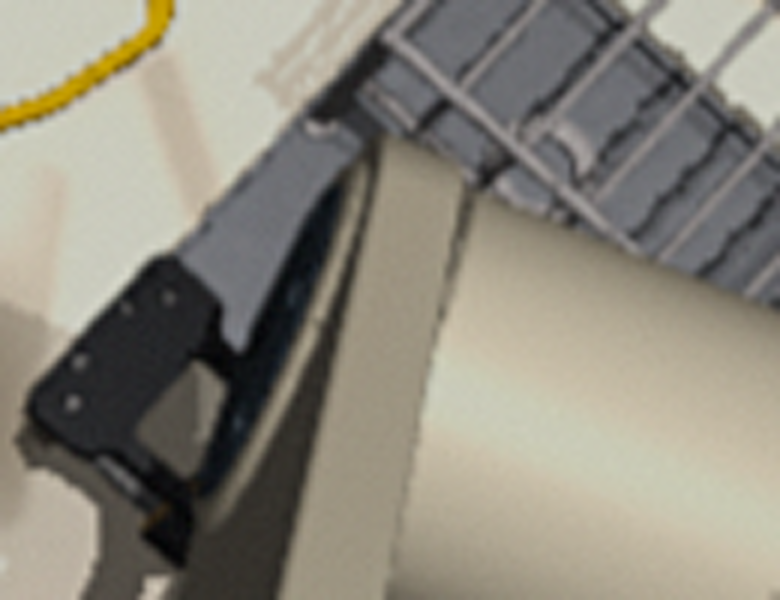

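Run:
```python
from h import *
q=cv2.imread('pics/sc2.png')
cv2.imwrite('pics/c5.png',cv2.resize(q[140:240,280:410],None,fx=6,fy=6,interpolation=cv2.INTER_CUBIC))
go([.4527,-.1794,.1],138)
```

```text
row [ 0.231 -0.002  0.321] [ 0.08  0.29 -0.13] F [ 0.77  0.36 -2.08] t 7.45
```

View pics/c5.png

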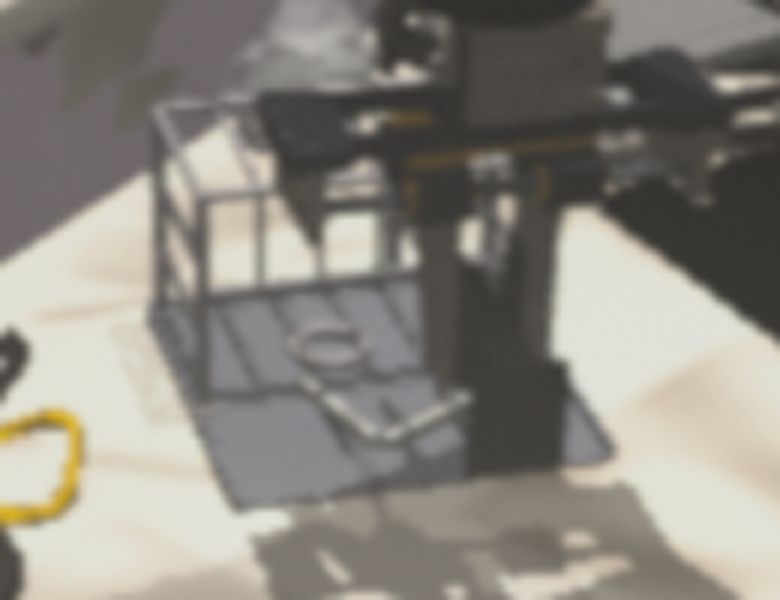

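Run:
```python
from h import *
O=np.array([.575,-.2895])
for k,u,v,z in [('ring',328,346,.009),('FL',240,507,.004),('FR',613,457,.004),('apex',385,437,.012)]:
    p=ray('scene',(280+u/6-.4,140+v/6-.4),z); d=p[:2]-O; print(k,p.round(4),(d@[.743,-.669]).round(4),(d@[.669,.743]).round(4))
```

```text
ring [ 0.6123 -0.3074  0.009 ] 0.0397 0.0117
FL [ 0.569  -0.1644  0.004 ] -0.0881 0.089
FR [ 0.4447 -0.3006  0.004 ] -0.0894 -0.0955
apex [ 0.5389 -0.2442  0.012 ] -0.0571 0.0095
```

Run:
```python
from h import *
go([.453,-.1795,.039],138); go([.5105,-.2171,.039],138)
```

```text
row [2.330e-01 2.000e-03 6.421e+00] [ 0.08  0.29 -0.13] F [ 0.77  0.36 -2.08] t 7.45
row [-6.554  1.071  6.457] [ 0.08  0.29 -0.13] F [ 0.77  0.36 -2.08] t 7.45
```

Call:
step_arm(
  motion=[
    [[0,0,3,0,0,0,255],[0,0,5,0,0,0,255],[0,0,5.8,0,0,0,255],[0,0,5.8,0,0,0,255],[0,0,5.8,0,0,0,255],[0,0,5.8,0,0,0,255]],
  ],
)

```text
clock: 8.05
tool_pos: [0.4542, -0.181, 0.0447]
tool_rot: [0.359, 0.933, -0.0, 0.002]
ft_force: [-0.9, 0.2, -2.5]
width: 0.0218
```

Run:
```python
from h import *
go([.453,-.1795,.039],138); go([.5105,-.2171,.039],138); print(robot.observe()['tool_pos'],robot.observe()['ft_torque'])
```

```text
row [0.19  0.029 0.567] [ 0.06  0.23 -0.11] F [-0.86  0.23 -2.46] t 8.05
row [-6.597  1.095  0.595] [ 0.06  0.23 -0.11] F [-0.86  0.23 -2.46] t 8.05
[ 0.45419829 -0.18097817  0.04467557] [ 0.0076003  -0.11563566 -0.04491079]
```

Call:
step_arm(
  motion=[
    [[0,0,0.55,0,0.2,0,255],[-0.5,0.1,0.55,0,0.2,0,255],[-1.5,0.3,0.55,0,0.2,0,255],[-2.5,0.5,0.55,0,0.2,0,255],[-3.5,0.6,0.55,0,0.2,0,255],[-4.5,0.8,0.55,0,0.2,0,255],[-5.5,1.0,0.55,0,0.2,0,255],[-6.2,1.1,0.55,0,0.2,0,255],[-6.6,1.1,0.55,0,0.2,0,255],[-6.6,1.1,0.55,0,0.2,0,255],[-6.6,1.1,0.55,0,0.2,0,255]],
  ],
)

```text
clock: 9.15
tool_pos: [0.5093, -0.2165, 0.0381]
tool_rot: [0.359, 0.933, 0.0, -0.001]
ft_force: [0.4, 0.0, -2.7]
width: 0.0215
```

Run:
```python
from h import *
go([.5105,-.2171,.025],138); print(robot.observe()['tool_pos'],robot.observe()['ft_torque'])
p,d=snap('scene','sc3'); snap('wrist','w3')
q=cv2.imread('pics/sc3.png')
cv2.imwrite('pics/c6.png',cv2.resize(q[150:225,300:400],None,fx=8,fy=8,interpolation=cv2.INTER_CUBIC))
```

```text
row [-0.131  0.041  1.307] [ 0.02 -0.11 -0.11] F [ 0.38  0.04 -2.66] t 9.15
[ 0.50927255 -0.21654254  0.03807545] [-0.01526806 -0.1007902  -0.04783741]
```

View pics/c6.png

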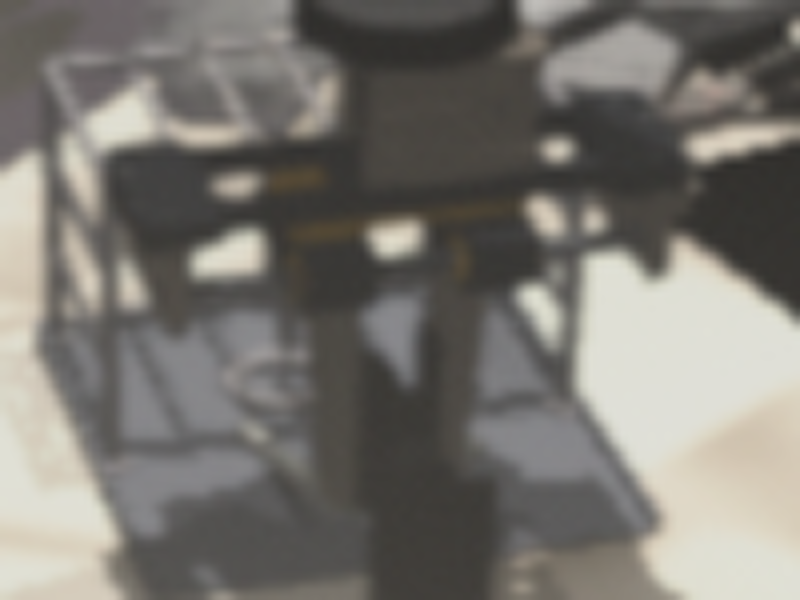

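Call:
step_arm(
  motion=[
    [[-0.1,0,0.4,0,0,0,255],[-0.1,0,0.8,0,0,0,255],[-0.1,0,1.0,0,0,0,255],[-0.1,0,1.1,0,0,0,255],[-0.1,0,1.1,0,0,0,255],[-0.1,0,1.1,0,0,0,255]],
  ],
)

```text
clock: 9.85
tool_pos: [0.5105, -0.2174, 0.0273]
tool_rot: [0.359, 0.933, 0.0, -0.0]
ft_force: [0.1, -0.4, -2.4]
width: 0.0218
```

Run:
```python
from h import *
go([.5105,-.2171,.0245],138); print(robot.observe()['tool_pos'],robot.observe()['ft_torque'])
```

```text
row [0.02  0.021 0.277] [ 0.03 -0.07 -0.1 ] F [ 0.06 -0.43 -2.39] t 9.85
[ 0.5105053  -0.21739082  0.02726494] [-0.00906149 -0.12520265 -0.02285202]
```

Call:
step_arm(
  motion=[
    [[0,0,0.1,0,0,0,255],[0,0,0.2,0,0,0,255],[0,0,0.3,0,0,0,255],[0,0,0.3,0,0,0,255]],
  ],
)

```text
clock: 10.25
tool_pos: [0.5104, -0.2173, 0.0241]
tool_rot: [0.359, 0.933, 0.0, -0.001]
ft_force: [-0.5, 0.4, -3.1]
width: 0.0214
```

Run:
```python
from h import *
x=np.array([.743,-.669]);y=np.array([.669,.743]);O=np.array([.575,-.2895])
o=robot.observe();print(o['tool_pos'],o['ft_force'],o['ft_torque'])
for f in np.linspace(0,1,1): pass
# tip = pin; draw to pin tray (0.0,...)
for tx,ty,sk in [(.01,.006,5),(-.01,.003,12),(-.02,.001,20)]:
    a=np.radians(-42-sk); r=np.array([np.cos(a),np.sin(a)]); t=O+x*tx+y*ty-.1352*r; print(tx,ty,sk); go([*t,o['tool_pos'][2]],138-sk)
```

```text
[ 0.51036644 -0.217327    0.024115  ] [-0.4915338   0.35764639 -3.12555476] [-0.04637589 -0.10335106  0.01714719]
0.01 0.006 5
row [2.838 0.735 0.004] [ 0.02 -0.08  4.9 ] F [-0.49  0.36 -3.13] t 10.25
-0.01 0.003 12
row [4.595 2.064 0.007] [ 0.02 -0.08 11.9 ] F [-0.49  0.36 -3.13] t 10.25
-0.02 0.001 20
row [5.078 3.676 0.009] [ 1.00e-02 -8.00e-02  1.99e+01] F [-0.49  0.36 -3.13] t 10.25
```

Call:
step_arm(
  motion=[
    [[0.7,0.2,0,0,0,1.2,255],[1.4,0.4,0,0,0,2.5,255],[2.1,0.6,0,0,0,3.7,255],[2.8,0.7,0,0,0,5,255],[3.3,1.1,0,0,0,7,255],[3.7,1.4,0,0,0,8.5,255],[4.2,1.8,0,0,0,10.5,255],[4.6,2.1,0,0,0,12,255],[4.7,2.5,0,0,0,14,255],[4.8,2.9,0,0,0,16,255],[5.0,3.3,0,0,0,18,255],[5.1,3.7,0,0,0,20,255],[5.1,3.7,0,0,0,20,255]],
  ],
)

```text
clock: 11.55
tool_pos: [0.4973, -0.1551, 0.0244]
tool_rot: [0.516, 0.857, 0.0, -0.001]
ft_force: [-0.0, 0.9, -2.2]
width: 0.0219
```

Run:
```python
from h import *
o=robot.observe();print(o['tool_pos'],o['ft_force'],o['ft_torque']); go(o['tool_pos'],118)
snap('scene','sc4')
q=cv2.imread('pics/sc4.png')
cv2.imwrite('pics/c7.png',cv2.resize(q[150:225,300:400],None,fx=8,fy=8,interpolation=cv2.INTER_CUBIC))
```

```text
[ 0.49728503 -0.15510816  0.02438202] [-0.03372963  0.87995877 -2.15033325] [-0.00973943 -0.10086527 -0.03170173]
row [0. 0. 0.] [ 0.   -0.08 -0.15] F [-0.03  0.88 -2.15] t 11.55
```

View pics/c7.png

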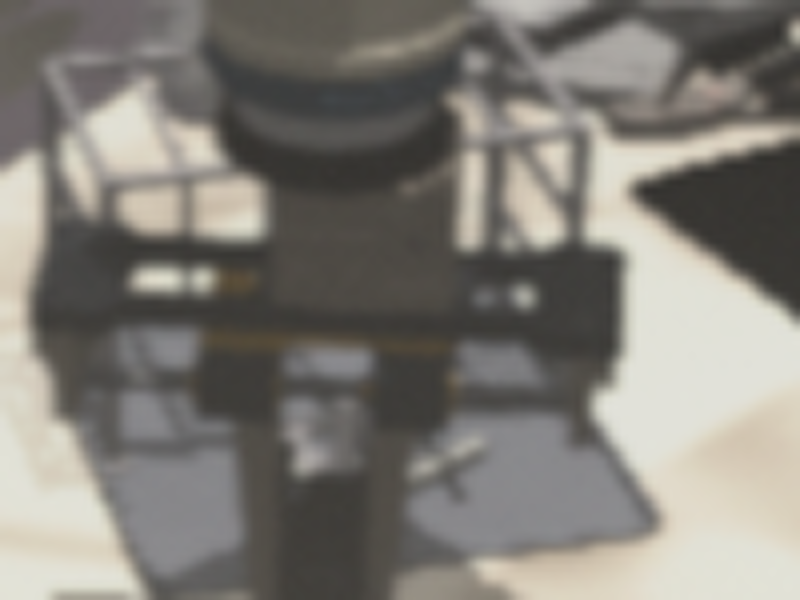

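Call:
step_arm(
  motion=[
    [[0.3,0,0,0,0,0,255],[0.6,0,0,0,0,0,255],[0.8,0,0,0,0,0,255],[1.0,0,0,0,0,0,255],[1.0,0,0,0,0,0,255]],
  ],
)

```text
clock: 12.1
tool_pos: [0.4925, -0.1466, 0.0243]
tool_rot: [0.516, 0.857, 0.0, -0.001]
ft_force: [-0.4, 0.3, -2.2]
width: 0.0214
```

Call:
step_arm(
  motion=[
    [[0.1,0,0,0,0,0,255],[0.2,0,0,0,0,0,255],[0.2,0,0,0,0,0,255]],
  ],
)

```text
clock: 12.4
tool_pos: [0.492, -0.1453, 0.0244]
tool_rot: [0.516, 0.857, 0.0, -0.0]
ft_force: [0.7, -1.2, -3.6]
width: 0.022
```

Call:
step_arm(
  motion=[
    [[0.1,0,0,0,0,0,255],[0.1,0,0,0,0,0,255]],
  ],
)

```text
clock: 12.6
tool_pos: [0.4919, -0.1447, 0.0244]
tool_rot: [0.516, 0.857, 0.0, 0.0]
ft_force: [2.5, -5.6, -4.6]
width: 0.0219
```

Call:
step_arm(
  motion=[
    [[0.1,0,0,0,0,0,255],[0.1,0,0,0,0,0,255]],
  ],
)

```text
clock: 12.8
tool_pos: [0.4919, -0.1443, 0.0245]
tool_rot: [0.516, 0.857, 0.0, 0.001]
ft_force: [2.8, -7.9, -5.3]
width: 0.0217
```

Call:
step_arm(
  motion=[
    [[0,0,0,0,0,0,255],[0,0,0,0,0,0,255],[0,0,0,0,0,0,255],[0,0,0,0,0,0,255]],
  ],
)

```text
clock: 13.2
tool_pos: [0.4919, -0.1443, 0.0245]
tool_rot: [0.516, 0.857, 0.0, 0.001]
ft_force: [2.7, -8.0, -5.0]
width: 0.0217
```

Call:
step_arm(
  motion=[
    [[0,0,0,0,0,0,255],[0,0,0,0,0,0,255],[0,0,0,0,0,0,255],[0,0,0,0,0,0,255],[0,0,0,0,0,0,255]],
  ],
)

```text
clock: 13.7
tool_pos: [0.4919, -0.1443, 0.0246]
tool_rot: [0.516, 0.857, 0.0, 0.001]
ft_force: [2.6, -7.2, -5.1]
width: 0.0217
```

Call:
step_arm(
  motion=[
    [[-0.2,0,0,0,0,0,255],[-0.5,0,0,0,0,0,255],[-0.8,0,0,0,0,0,255],[-1.0,0,0,0,0,0,255],[-1.0,0,0,0,0,0,255],[-1.0,0,0,0,0,0,255]],
  ],
)

```text
clock: 14.3
tool_pos: [0.4954, -0.1521, 0.0242]
tool_rot: [0.516, 0.857, 0.0, -0.001]
ft_force: [0.4, 0.1, -2.1]
width: 0.0223
```

Call:
step_arm(
  motion=[
    [[0,0,-0.3,0,0,0,255],[0,0,-0.8,0,0,0,255],[0,0,-1.5,0,0,0,255],[0,0,-2.5,0,0,0,255],[0,0,-4,0,0,0,255],[0,0,-8,0,0,0,255],[0,0,-12,0,0,0,255],[0,0,-16,0,0,0,255],[0,0,-18,0,0,0,255],[0,0,-18,0,0,0,255]],
  ],
)

```text
clock: 15.3
tool_pos: [0.4976, -0.153, 0.2082]
tool_rot: [0.516, 0.857, 0.001, 0.003]
ft_force: [0.4, -0.3, -2.8]
width: 0.0219
```

Run:
```python
from h import *
o=robot.observe();print(o['tool_pos'],o['ft_force'],o['ft_torque']); go([.4205,.1568,.2],71.2)
```

```text
[ 0.49755286 -0.1529729   0.20823043] [ 0.42248655 -0.25112538 -2.7701076 ] [-0.01532792 -0.11680974  0.0541378 ]
row [30.986  7.679  0.753] [ 0.34  0.08 46.7 ] F [ 0.42 -0.25 -2.77] t 15.3
```

Call:
step_arm(
  motion=[
    [[31,7.7,0.7,0,0,46.7,255],[31,7.7,0.7,0,0,46.7,255],[31,7.7,0.7,0,0,46.7,255],[31,7.7,0.7,0,0,46.7,255],[31,7.7,0.7,0,0,46.7,255],[31,7.7,0.7,0,0,46.7,255],[31,7.7,0.7,0,0,46.7,255],[31,7.7,0.7,0,0,46.7,255],[31,7.7,0.7,0,0,46.7,255],[31,7.7,0.7,0,0,46.7,255],[31,7.7,0.7,0,0,46.7,255],[31,7.7,0.7,0,0,46.7,255]],
  ],
)

```text
clock: 16.5
tool_pos: [0.4189, 0.1565, 0.1976]
tool_rot: [0.814, 0.581, -0.0, -0.001]
ft_force: [-0.0, -0.6, -2.0]
width: 0.0219
```

Run:
```python
from h import *
snap('top','top5'); q=cv2.imread('pics/top5.png')
cv2.imwrite('pics/c8.png',np.hstack([cv2.resize(q[130:240,390:490],None,fx=5,fy=5,interpolation=cv2.INTER_CUBIC)]))
go([.4205,.1568,.02],71.2)
```

```text
row [ 0.057  0.155 17.766] [-0.05 -0.04 -0.11] F [-0.44 -0.44 -2.92] t 16.55
```

View pics/c8.png

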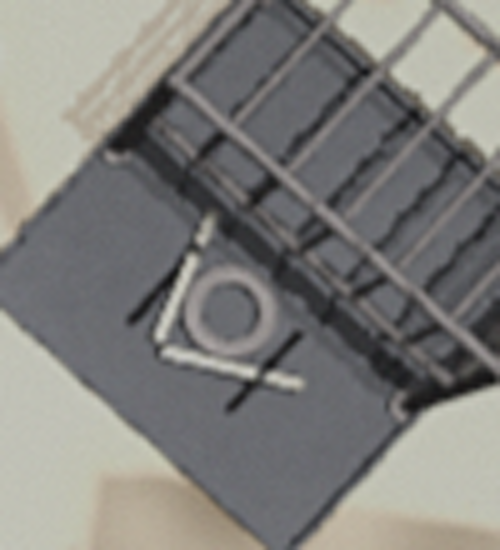

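Call:
step_arm(
  motion=[
    [[0.05,0.15,4,0,0,0,255],[0.05,0.15,8,0,0,0,255],[0.05,0.15,12,0,0,0,255],[0.05,0.15,15,0,0,0,255],[0.05,0.15,16.5,0,0,0,255],[0.05,0.15,17.2,0,0,0,255],[0.05,0.15,17.5,0,0,0,255],[0.05,0.15,17.5,0,0,0,255],[0.05,0.15,17.5,0,0,0,255]],
  ],
)

```text
clock: 17.45
tool_pos: [0.421, 0.158, 0.0236]
tool_rot: [0.813, 0.582, 0.001, -0.0]
ft_force: [0.9, -0.6, -1.6]
width: 0.0218
```

Run:
```python
from h import *
go([.4205,.1568,.0181],71.2); print(robot.observe()['tool_pos'],robot.observe()['ft_torque'])
```

```text
row [-0.128 -0.006  0.548] [ 0.02 -0.11 -0.02] F [ 0.94 -0.6  -1.59] t 17.45
[0.42096738 0.15797753 0.02358722] [-0.02342535 -0.04601957  0.02088661]
```

Call:
step_arm(
  motion=[
    [[-0.1,0,0.2,0,0,0,255],[-0.1,0,0.35,0,0,0,255],[-0.1,0,0.45,0,0,0,255],[-0.1,0,0.5,0,0,0,255],[-0.1,0,0.5,0,0,0,255]],
  ],
)

```text
clock: 17.95
tool_pos: [0.4199, 0.1569, 0.0181]
tool_rot: [0.813, 0.582, 0.0, -0.001]
ft_force: [-1.4, -1.6, 5.9]
width: 0.0217
```

Call:
step_arm(
  motion=[
    [[0,0,-0.05,0,0,0,255],[0,0,-0.05,0,0,0,255],[0,0,-0.05,0,0,0,170],[0,0,-0.05,0,0,0,140],[0,0,-0.05,0,0,0,120],[0,0,-0.05,0,0,0,120],[0,0,-0.05,0,0,0,120],[0,0,-0.05,0,0,0,120],[0,0,-0.05,0,0,0,120]],
  ],
)

```text
clock: 18.85
tool_pos: [0.4198, 0.1569, 0.0182]
tool_rot: [0.813, 0.582, 0.0, -0.001]
ft_force: [-1.0, -0.1, -0.0]
width: 0.0486
```

Call:
step_arm(
  motion=[
    [[0,0,-1,0,0,0,120],[0,0,-3,0,0,0,120],[0,0,-6,0,0,0,120],[0,0,-10,0,0,0,120],[0,0,-14,0,0,0,120],[0,0,-18,0,0,0,120],[0,0,-18,0,0,0,120],[0,0,-18,0,0,0,120]],
  ],
)

```text
clock: 19.65
tool_pos: [0.4203, 0.1568, 0.1994]
tool_rot: [0.813, 0.582, 0.001, -0.0]
ft_force: [0.6, 0.8, -0.3]
width: 0.0485
```

Run:
```python
from h import *
o=robot.observe();print(o['clock'],o['tool_pos'],o['ft_force'],o['width'])
p,d=snap('wrist','w5'); p1=np.load('pics/w1.npz'); 
# grip top dark blob mask by depth; compare with first wrist view
c=robot.calibration('wrist');F=240/np.tan(np.radians(c['vertical_fov']/2)); u,v=np.meshgrid(np.arange(640),np.arange(480))
for f in ('w1','w5'):
    a=np.load(f'pics/{f}.npz'); z=a['d']; x=np.stack([(u-c['cx'])/F*z,(v-c['cy'])/F*z,z],-1)
    X=(x@c['hand_eye'][:3,:3].T+c['hand_eye'][:3,3])@Ro.from_quat(a['tr']).as_matrix().T+a['tp']
    m=(v<262)&(v>140)&(u>280)&(u<380)&(abs(X[...,2]-.052)<.006)&(a['p'].max(-1)<80)
    P=X[m]; mu=np.median(P,0); w,V=np.linalg.eigh(np.cov(P[:,:2].T)); A,*_=np.linalg.lstsq(np.c_[P[:,:2]-mu[:2],np.ones(len(P))],P[:,2],rcond=None)
    print(f,m.sum(),P.mean(0).round(4),'axis',np.degrees(np.arctan2(V[1,1],V[0,1])).round(1),'slope deg',np.degrees(A[:2]).round(2))
```

```text
19.65 [0.42032855 0.15679391 0.19944528] [ 0.63637655  0.80892539 -0.33707275] 0.04853650872312568
w1 2561 [0.4258 0.1728 0.0505] axis 70.9 slope deg [-0.27 -0.15]
w5 2481 [0.4261 0.1735 0.0505] axis 71.0 slope deg [-0.03 -0.23]
```

```bash
python3 -c "
from h import *
print(robot.close_job())"
```

```text
the job is handed in; nothing more can be done
None
```

The ring is bedded in the V stop and the rod is back on the bench where it stood. I handed the job in at about 20 s on the robot clock.

- **Retrieval:** I lowered the hook into the ring's bore under the front bar and drew the ring out. I then held it in the V for about 0.9 s at a reading of 7.7–8.5 N. The downward reading also rose by about 3 N during the pull.
- **V stop:** It turned out to be yawed about 20° from the tray axis, so I pulled along its own axis. I estimated the ring centre at x ≈ -24, y ≈ 2 mm, which is within the stated range.
- **Ring check:** The top view taken after the hook came out shows the ring against both rails. I did not take another picture of it after setting the rod down.
- **Rod check:** Its position is within 1 mm, and its direction and level within about 0.3°, of where it first stood. The fingers had let go and the hand was well clear when I handed in.
- **Not checked:** I did not re-measure the dish and the tub at the end, though no move went near the tub and the dish was clear of the fingers. The hook's position in the bore was judged by feel and a blurry crop, but the ring followed it. I read forces only at the end of each move call, so a brief peak in between could have gone unseen.

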